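# Free the stir bead and set up the stirrer

## Task

Get the stirrer ready for use: put every plastic offcut (four to six lie on its plate) into the grey waste bin, and free the red stir bead caught in the neck of the clear bottle by lifting the bottle and rocking it well over from side to side until the bead drops to the bottom. Only when both are done stand the bottle upright in the middle of the plate and let go, and last of all push the stirrer's lever fully over from the red dot to the green. Never lay the bottle over on its side, and leave the beaker and the amber bottle where they stand.

Things in the scene. Friction and masses are not known exactly. Their poses are not given: they have to be found in the camera images.
- bottle: clear square laboratory bottle, mouth open, 0.18 to 0.29 kg: belly 64 x 64 mm with a flat shoulder 95 mm up, above it a straight rectangular neck to 165 mm with a thin blue rim (40 x 28 mm, 3 mm high) at the top. Origin: centre of the underside, z up through the mouth. It starts standing on the bench to the left or right of the stirrer, yaw within 90 degrees
- neck (a point): point on the bottle's axis 135 mm above its underside, a good height to grip with 30 N or more. The neck is 38 mm wide along the bottle's x, 26 mm along its y (walls 4 mm, so 30 x 18 mm inside). Axes as the bottle's
- ledge_high (a point): middle of the upper of two blue drip ledges inside the neck, 142 mm above the underside; it stands out 13 mm from the -x wall, just short of the middle, and slopes 14 degrees down to that wall, so the bead sits caught on it. Tilting the bottle 30 to 40 degrees in its x-z plane with its +x side low for a second rolls the bead off and onto the lower ledge (under 20 degrees does nothing)
- ledge_low (a point): middle of the lower ledge, 117 mm up, the mirror image: out from the +x wall, sloping down to it. Tilting the bottle as far the other way (-x side low) rolls the bead off it and down into the belly
- bead: red stir bead, a ball of 14 mm diameter, 12 g; origin at its centre. It starts on the upper ledge in the bottle's neck (about 150 mm above the bottle's underside); lying on the bottle's floor its centre is 13 mm above the underside.
- stirrer: slim white magnetic stirrer, fixed to the bench: white square top plate 180 x 180 mm, 60 mm above the bench, and on its -x side a lower grey control panel (75 mm deep, 190 mm wide, 35 mm high) with two flat dials and a lever. Origin on the bench under the plate's centre; x points from the panel to the plate. Its yaw varies by 0.3 rad.
- plate_mid (a point): centre of the stirrer plate's upper face, 60 mm above the bench; axes as the stirrer's
- switch (a joint): the stirrer's lever: 0 = off, leaning to the stirrer's -y (the red dot), 1.0 rad = on, leaning to its +y (the green dot); swings in the stirrer's y-z plane about a pivot 130 mm to -x of the plate's centre and 35 mm above the bench. Stiff enough to stay where it is left; about 2 N at the ball moves it.
- switch_tip (a point): centre of the black ball (20 mm diameter) at the lever's end, 45 mm from the pivot, some 75 to 80 mm above the bench
- bin: grey open waste bin, 180 x 180 mm, 90 mm high, walls 4 mm, fixed to the bench, on the other side of the stirrer from the bottle (left or right varies). Origin: centre of its underside
- beaker: empty glass beaker, 70 mm across and 85 mm high, standing behind on the right; origin: centre of its underside. A bystander.
- amber: amber glass bottle with white cap, 54 mm across, 115 mm high, standing behind on the left; origin: centre of its underside. A bystander.
- chip_yellow: yellow plastic offcut, a block 30 mm long (its x), 22 mm wide (its y) and 14 mm high with a 6 mm step on top at its +x end (20 mm high in all), 30 g; origin: centre of its underside. Starts on the stirrer's plate; may be absent.
- chip_black: black plastic offcut, a block 34 mm long (its x), 20 mm wide (its y) and 14 mm high with a 6 mm step on top at its +x end (20 mm high in all), 30 g; origin: centre of its underside. Starts on the stirrer's plate; may be absent.
- chip_green: green plastic offcut, a block 28 mm long (its x), 24 mm wide (its y) and 14 mm high with a 6 mm step on top at its +x end (20 mm high in all), 30 g; origin: centre of its underside. Starts on the stirrer's plate; may be absent.
- chip_orange: orange plastic offcut, a block 32 mm long (its x), 22 mm wide (its y) and 14 mm high with a 6 mm step on top at its +x end (20 mm high in all), 30 g; origin: centre of its underside. Starts on the stirrer's plate; may be absent.
- chip_blue: blue plastic offcut, a block 26 mm long (its x), 24 mm wide (its y) and 14 mm high with a 6 mm step on top at its +x end (20 mm high in all), 30 g; origin: centre of its underside. Starts on the stirrer's plate; may be absent.
- chip_grey: grey plastic offcut, a block 30 mm long (its x), 20 mm wide (its y) and 14 mm high with a 6 mm step on top at its +x end (20 mm high in all), 30 g; origin: centre of its underside. Starts on the stirrer's plate; may be absent.
Not all that is in view belongs to the job. What is shaped like the bottle but turquoise is not meant.

How it is judged:
By the outcome, as a careful person would: the job done as asked, in the order asked, and still so for the second after the job is handed in, with the robot touching nothing.
Of chip_yellow, chip_black, chip_green, chip_orange, chip_blue, chip_grey only 4 to 6 are there at a start; the rules pass over those that are not, and their reading is None.
At some moment in a run one of chip_yellow, chip_black, chip_green, chip_orange, chip_blue, chip_grey may be knocked a few centimetres aside while the robot is not near it.
It also fails if it takes over 210 s, if anything falls off the work surface, if the arm or the gripper's body presses on something with over 40 N, if the wrist force passes 120 N, or if a joint passes its speed limit or range.

## Robot

A 6-joint arm with a two-finger parallel gripper is mounted at the origin on the work surface. World frame = base frame: x ahead of the robot, y to its left, z up, the work surface at z = 0. Lengths are in mm, angles in rad, forces in N, time in s.
With the tool pointing down it reaches from about 300 to 775 mm from the base axis. Payload 14.6 kg.
Tool frame: the origin (TCP) lies at the very end of the fingers, on their centre line; the grasp point (between the pads) lies 19 mm behind it; z points along the fingers, y is the line along which they close (so a half turn about z gives the same grasp; the last joint's range is limited). The gripper opens to 94 mm and grips with 3 to 60 N. Pads are 16 mm wide; open, the fingers measure 119 mm over their backs; the gripper's body (75 mm by 177 mm) begins 78 mm behind the grasp point.
Start: joints at [-1.331, 0.3, 1.521, -0, 1.321, -0.067], TCP at [166.098, -524.31, 205.446] pointing down, gripper open.
Joint ranges: [-3.03, 3.03], [-0.79, 2.21], [0.23, 2.52], [-1.04, 4.18], [0, 3.07], [-2.55, 2.55]. Speed limits (rad/s): [2.22, 2.22, 2.57, 3.14, 3.14, 3.14].

## Interface

Orientations are given as [roll, pitch, yaw] about the fixed x, y, z axes, in that order (R = Rz(yaw) Ry(pitch) Rx(roll)).
In Python, from cell import manip gives the robot as it stands.
- The arm moves only by the tool servo_tool, never from a script. Its argument "motion" is a list that holds one entry, the list of rows, each a list of 7 numbers: the shift along the world's x, y, z as a fraction of full scale, then the turn, a rotation vector about the world's x, y, z as a fraction of full scale, then the closure, from 0 (fully open) to 1 (shut). In form: [[[x, y, z, rx, ry, rz, gripper], ...]]. A call has 1 to 10 rows; each row is the pose to reach, as a shift and turn from the pose commanded when the call began, turning the shorter way round; what a row does not reach only later rows make up. Full scale, the value 1, is 0.5 m for a shift and pi rad for a turn. A row lasts 1/10 s, in which the tool goes at most 50 mm and 8.59 degrees, less where a joint would pass 70% of its speed; a pose out of reach is approached as far as the arm can. A call with a number of a shift or a turn outside -1 to 1 is refused whole. A call with a gripper value outside its range is refused whole. The fingers move at their own pace and stop on an object; "newtons" is the grip in N (left out, the last holds). Time passes only in rows, so rows that repeat a pose let the fingers close. It gives the time, the measured TCP pose, the force, the opening and the grip force at its end, in the units of the state.
- manip.read_state(): the state, without advancing time (a new reading comes with each control period).
- manip.camera(name): name is "scene" or "top" or "wrist"; returns a dict with "frame" (384x512x3 uint8, red, green, blue), "range_z" (384x512 float32, mm along the optical axis (not along the pixel's ray), 0 where there is no reading), "vfov" (degrees; the focal length in pixels is half the picture's height over the tangent of half this angle, whatever the lens; pixels are square), "cx", "cy" (the principal point, pixels), "k1" (the pictures are not rectified: a ray, as slopes to the right and down, at radius r is drawn at 1 + k1 r^2 times it, then the intrinsics apply), "cam_to_world" (4x4, takes a point from camera to world coordinates). Camera axes: x right, y down, z forward; pixel columns grow to the right and rows downward; lengths in mm; the calibration is good to about 2 mm. A picture is of the moment at which its call begins.
- manip.sign_off(): hands the job in; it is judged then, once.
The state is a dict: "clock": time; "joints": joint angles; "qd": joint speeds; "effort": joint torques, N m; "eef_pos": TCP position; "eef_rot": TCP orientation; "wrist_force": force on the tool from outside, world axes, zero at the start; "moment": the same for the moment, N m; "finger_gap": finger opening in mm; "finger_force": force on a finger pad.
Only numpy, scipy, OpenCV 4.12 (cv2) and the standard library are available. Lean on these libraries where they do the work, as an engineer would, in place of code of your own. Each camera call takes 0.05 s, during which the arm holds its last target. There are 200 camera calls.

## Working session

There is one attempt and no reset: what is moved stays moved. The work goes in short steps, Python scripts to look and compute and a tool call to move; the robot and the scene stay as the last step left them, time stands still between calls to the robot, and variables do not carry over. Pictures are saved under pics/ and viewed, at most 14 in all, crops included, and the job is handed in when it is done.

Besides the shell and the picture viewer there is one more tool, called after "Call:" as a command line: name --argument value ..., lists and objects as JSON in quotes. servo_tool: Moves the arm, as the interface text tells. Its arguments: {"type":"object","properties":{"motion":{"type":"array"},"newtons":{"type":"number"}},"required":["motion"]}

```bash
mkdir -p pics; ls; cat > h.py <<'E'
import numpy as np, cv2
from cell import manip
def shot(n,save=None):
    c=manip.camera(n)
    if save: cv2.imwrite('pics/%s.png'%save,cv2.cvtColor(c['frame'],cv2.COLOR_RGB2BGR))
    np.savez('last_%s.npz'%n,**c); return c
def load(n): return dict(np.load('last_%s.npz'%n))
def cloud(c):
    h,w=c['range_z'].shape; f=h/2/np.tan(np.radians(float(c['vfov']))/2)
    u,v=np.meshgrid(np.arange(w),np.arange(h))
    xd=(u-c['cx'])/f; yd=(v-c['cy'])/f; x,y=xd.copy(),yd.copy()
    for _ in range(10):
        s=1+c['k1']*(x*x+y*y); x,y=xd/s,yd/s
    z=c['range_z']; P=np.stack([x*z,y*z,z],-1)
    T=c['cam_to_world']; W=P@T[:3,:3].T+T[:3,3]; W[z==0]=np.nan; return W
E
python3 - <<'E'
from h import *
for n in('top','scene'):
    c=shot(n,n+'0'); print(n,c['vfov'],c['k1'],c['cam_to_world'].round(2).tolist())
print(manip.read_state())
a=cv2.imread('pics/top0.png');cv2.imwrite('pics/top0b.png',cv2.resize(a,(800,600)))
E
```

```text
pics
top 56.379351411774714 -0.08340511504384979 [[0.01, -0.98, 0.19, 358.05], [-1.0, -0.01, -0.0, -64.63], [0.01, -0.19, -0.98, 1055.76], [0.0, 0.0, 0.0, 1.0]]
scene 54.84526741359297 -0.04048266867051615 [[-0.04, 0.74, -0.67, 1203.58], [1.0, 0.02, -0.04, -19.15], [-0.01, -0.67, -0.74, 837.65], [0.0, 0.0, 0.0, 1.0]]
{'clock': 0.1, 'joints': array([-1.33061929e+00,  3.00402620e-01,  1.52148795e+00, -1.25158890e-05,
        1.32070141e+00, -6.65938512e-02]), 'qd': array([ 0.00229044, -0.00040162, -0.00273213, -0.00106982, -0.00201723,
        0.00026107]), 'effort': array([ 2.62324866e-03, -5.32645583e+01, -3.53284228e+01,  7.10226805e-02,
        2.34808191e-02, -6.68615644e-05]), 'eef_pos': array([ 166.0340352 , -524.105817  ,  204.96329175]), 'eef_rot': array([-3.14059474e+00, -5.44029115e-05,  3.06773968e-01]), 'wrist_force': array([0.32749157, 0.59086598, 0.40166291]), 'moment': array([-0.00017253,  0.00823277,  0.03699107]), 'finger_force': 0.0, 'finger_gap': 94.30366565954817}
```

View pics/top0b.png

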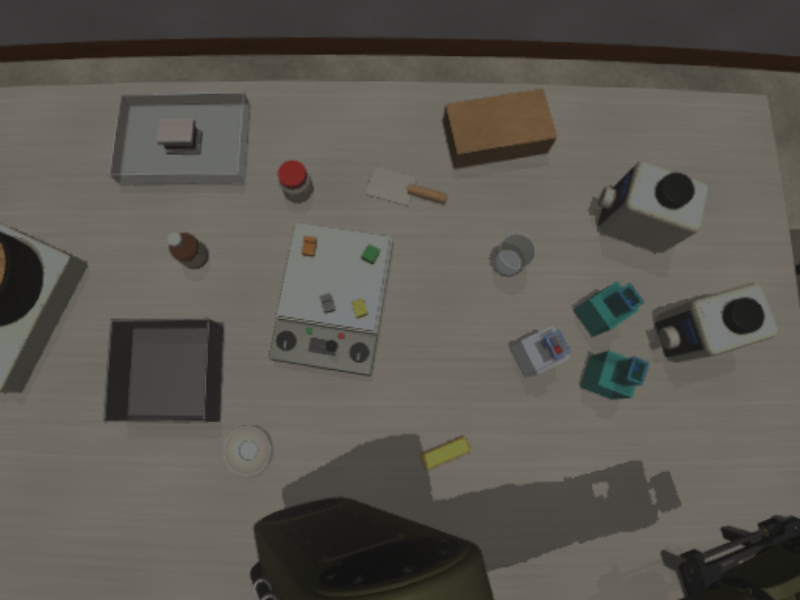

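View pics/scene0.png

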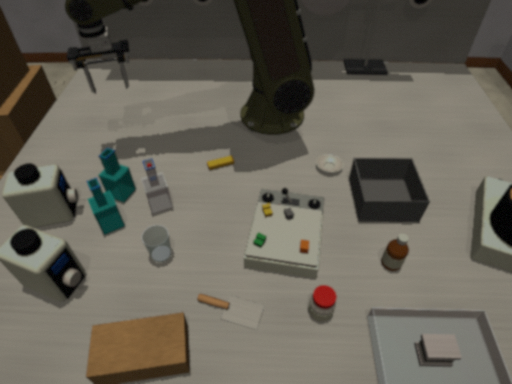

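The top view (800x600) shows the clear bottle at (540,350) with a red bead at (557,349), and two turquoise look-alikes at (610,308) and (615,372), which are not meant. Four chips lie on the plate: orange (309,246), green (370,254), grey or black (327,302) and yellow (360,308). The bin is at (163,370), the lever ball at (331,346). I'll measure these and confirm in one crop.

```bash
python3 - <<'E'
from h import *
c=load('top');W=cloud(c);a=cv2.cvtColor(c['frame'],cv2.COLOR_RGB2BGR)
l=cv2.resize(a[140:245,165:255],None,fx=5,fy=5,interpolation=2);r=cv2.resize(a[200:245,315:375],None,fx=5.5,fy=5.5,interpolation=2)
o=np.zeros((525,800,3),np.uint8);o[:525,:450]=l;o[:r.shape[0],460:460+r.shape[1]]=r;cv2.imwrite('pics/crop1.png',o)
hsv=cv2.cvtColor(a,cv2.COLOR_BGR2HSV)
X,Y,Z=W[...,0],W[...,1],W[...,2]
def near(u,v,r):
    uu,vv=np.meshgrid(np.arange(512),np.arange(384));return (abs(uu-u*.64)<r)&(abs(vv-v*.64)<r)
# plate
m=near(333,280,60)&(abs(Z-60)<5);pts=np.stack([X[m],Y[m]],-1).astype(np.float32);print('plate',cv2.minAreaRect(pts),np.median(Z[m]))
for n,u,v in [('or',309,246),('gr',370,254),('gy',327,302),('ye',360,308)]:
    m=near(u,v,10)&(Z>68)&(Z<90);pts=np.stack([X[m],Y[m]],-1).astype(np.float32)
    st=m&(Z>76.5);print(n,m.sum(),cv2.minAreaRect(pts),'step',np.nanmean(X[st]),np.nanmean(Y[st]),st.sum(),a[m].mean(0))
m=near(163,370,42)&(Z>80)&(Z<100);pts=np.stack([X[m],Y[m]],-1).astype(np.float32);print('bin',cv2.minAreaRect(pts))
m=near(540,350,24)
for lo,hi in((85,105),(150,175)):
    k=m&(Z>lo)&(Z<hi);pts=np.stack([X[k],Y[k]],-1).astype(np.float32);print('bottle',lo,k.sum(),cv2.minAreaRect(pts) if k.sum() else '')
m=near(331,346,6)&(Z>60);print('ball',X[m].mean(),Y[m].mean(),Z[m].max())
for n,u,v in(('beaker',512,255),('amber',185,248),('turqA',618,300),('turqB',625,370),('redcap',293,175)):
    m=near(u,v,20)&(Z>40);print(n,np.nanmedian(X[m]),np.nanmedian(Y[m]),np.nanmax(Z[m]))
print(Z[int(349*.64)-6:int(349*.64)+7,int(553*.64)-10:int(553*.64)+11].round())
E
```

```text
plate ((627.9727783203125, 36.250450134277344), (305.1190185546875, 203.29681396484375), 0.35912007093429565) 60.96542523419669
or 100 ((659.123046875, 81.58097076416016), (22.49488067626953, 32.91050338745117), 82.76393127441406) step 663.0272298509379 81.07445031674459 47 [ 48.87  77.12 109.01]
gr 90 ((645.8710327148438, -31.498126983642578), (24.16219711303711, 28.466663360595703), 63.458099365234375) step 640.7789312547002 -28.40997202913931 46 [58.63333333 89.77777778 55.54444444]
gy 84 ((553.317138671875, 44.41523742675781), (29.90947151184082, 19.57696533203125), 16.11176109313965) step 558.2358879360867 46.120329675660955 43 [73.75       77.42857143 78.96428571]
ye 86 ((545.115478515625, -12.815557479858398), (30.330537796020508, 21.16146469116211), 18.820396423339844) step 539.2402104298941 -14.788053621752509 45 [ 61.02325581 113.98837209 115.24418605]
bin ((428.0650939941406, 339.41387939453125), (180.07432556152344, 183.05052185058594), 0.7302144765853882)
bottle 85 344 ((469.9861145019531, -336.62591552734375), (63.868892669677734, 65.74786376953125), 25.857210159301758)
[... 1218 characters left out ...]
.
  160. 157. 145. 153. 159. 165. 165.]
 [ 95. 100. 107. 115. 120. 130. 136. 147. 154. 162. 163. 167. 159. 159.
  159. 160. 141. 147. 155. 163. 165.]
 [ 94.  99. 100. 109. 117. 125. 132. 144. 147. 156. 164. 168. 164. 156.
  157. 154. 143. 151. 167. 164. 167.]
 [ 96.  97.  96. 107. 115. 123. 130. 138. 145. 152. 162. 164. 168. 153.
  156. 154. 166. 167. 164. 167. 169.]
 [ 97.  97.  97.  98. 108. 118. 122. 134. 143. 150. 156. 168. 168. 166.
  165. 167. 166. 167. 167.  97.  95.]
 [100.  95.  94.  99. 105. 111. 121. 131. 137. 146. 152. 162.  nan 166.
  164. 165. 164.  97.  94.  93.  98.]
 [ 95. 100.  94.  94. 104. 111. 116. 126. 135. 140. 148. 156. 167. 168.
   96.  98.  94.  95.  97.  95.  97.]]
```

View pics/crop1.png

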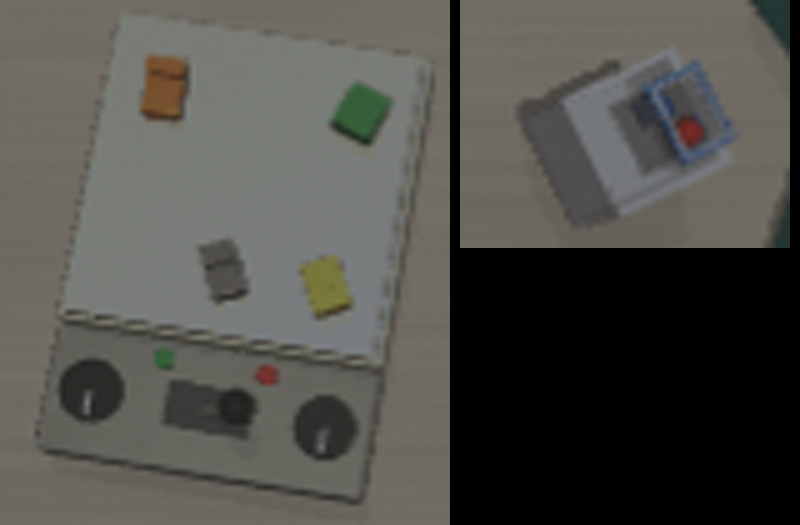

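Call:
servo_tool --motion '[[[0.7, 0.95, 0.1, 0, 0, 0, 0], [0.7, 0.95, 0.1, 0, 0, 0, 0], [0.7, 0.95, 0.1, 0, 0, 0, 0], [0.7, 0.95, 0.1, 0, 0, 0, 0], [0.7, 0.95, 0.1, 0, 0, 0, 0], [0.7, 0.95, 0.1, 0, 0, 0, 0.4], [0.7, 0.95, 0.1, 0, 0, 0, 0.4], [0.7, 0.95, 0.1, 0, 0, 0, 0.4], [0.7, 0.95, 0.1, 0, 0, 0, 0.4], [0.7, 0.95, 0.1, 0, 0, 0, 0.4]]]' --newtons 15

```text
clock: 1.1
eef_pos: [462.4, -121.2, 247.8]
eef_rot: [3.142, 0.0, 0.307]
wrist_force: [0.1, 0.1, -0.4]
finger_gap: 57.9
finger_force: 0.0
```

```bash
python3 - <<'E'
from h import *
c=load('top');W=cloud(c);X,Y,Z=W[...,0],W[...,1],W[...,2]
m=((abs(Z-60)<4)).astype(np.uint8);n,L,S,C=cv2.connectedComponentsWithStats(m,connectivity=4)
k=L==L[170,215];print(k.sum())
pts=np.stack([X[k],Y[k]],-1).astype(np.float32);print(cv2.minAreaRect(pts))
h=cv2.cvtColor(c['frame'],cv2.COLOR_RGB2HSV)
r=((h[...,0]<8)|(h[...,0]>172))&(h[...,1]>130)
uu,vv=np.meshgrid(np.arange(512),np.arange(384))
r&=(abs(uu-355)<20)&(abs(vv-223)<15);print('bead',r.sum(),np.nanmedian(W[r],0),np.nanmedian(W[(L>=0)&(abs(uu-331*.64)<5)&(abs(vv-346*.64)<5)&(Z>68)],0))
c=shot('wrist','wrist1');s=manip.read_state();print(s['eef_pos'],s['eef_rot'],s['finger_gap'],s['joints'])
E
```

```text
3290
((607.8638916015625, 35.62334442138672), (180.74603271484375, 181.0381622314453), 81.28652954101562)
bead 13 [ 463.67609974 -339.11134111  158.70501454] [474.86489007  34.43835865  83.36379451]
[ 465.43367232 -116.48992499  248.27421277] [-3.14086434e+00 -1.74743829e-03  3.10480998e-01] 57.28062260471321 [-0.32251915  0.10905008  1.65010939  0.00165043  1.3814554   0.9374857 ]
```

Call:
servo_tool --motion '[[[0.16, 0.207, 0, 0, 0, 0, 0.45], [0.16, 0.207, 0, 0, 0, 0, 0.45], [0.16, 0.207, -0.05, 0, 0, 0, 0.45], [0.16, 0.207, -0.12, 0, 0, 0, 0.45], [0.16, 0.207, -0.19, 0, 0, 0, 0.45], [0.16, 0.207, -0.26, 0, 0, 0, 0.45], [0.16, 0.207, -0.32, 0, 0, 0, 0.45], [0.16, 0.207, -0.35, 0, 0, 0, 0.45], [0.16, 0.207, -0.367, 0, 0, 0, 0.45], [0.16, 0.207, -0.367, 0, 0, 0, 0.45]]]'

```text
clock: 2.15
eef_pos: [541.2, -19.7, 63.4]
eef_rot: [-3.141, 0.002, 0.307]
wrist_force: [0.4, 0.5, 0.6]
finger_gap: 51.3
finger_force: 0.0
```

Call:
servo_tool --motion '[[[0, 0, 0, 0, 0, 0, 1], [0, 0, 0, 0, 0, 0, 1], [0, 0, 0, 0, 0, 0, 1], [0, 0, 0, 0, 0, 0, 1], [0, 0, 0.02, 0, 0, 0, 1], [0, 0, 0.08, 0, 0, 0, 1], [0, 0, 0.16, 0, 0, 0, 1], [0, 0, 0.24, 0, 0, 0, 1], [0, 0, 0.3, 0, 0, 0, 1], [0, 0, 0.3, 0, 0, 0, 1]]]'

```text
clock: 3.15
eef_pos: [543.0, -19.9, 219.4]
eef_rot: [3.138, -0.007, 0.307]
wrist_force: [0.9, 0.3, 0.2]
finger_gap: 21.7
finger_force: 15.0
```

Call:
servo_tool --motion '[[[-0.22, 0.72, 0, 0, 0, 0, 1], [-0.22, 0.72, 0, 0, 0, 0, 1], [-0.22, 0.72, 0, 0, 0, 0, 1], [-0.22, 0.72, 0, 0, 0, 0, 1], [-0.22, 0.72, 0, 0, 0, 0, 1], [-0.22, 0.72, 0, 0, 0, 0, 1], [-0.22, 0.72, 0, 0, 0, 0, 1], [-0.22, 0.72, -0.05, 0, 0, 0, 1], [-0.22, 0.72, -0.13, 0, 0, 0, 1], [-0.22, 0.72, -0.2, 0, 0, 0, 1]]]'

```text
clock: 4.15
eef_pos: [430.6, 340.8, 112.3]
eef_rot: [3.141, 0.001, 0.309]
wrist_force: [1.4, -0.2, 0.1]
finger_gap: 21.7
finger_force: 15.0
```

Call:
servo_tool --motion '[[[0, 0, -0.05, 0, 0, 0, 1], [0, 0, -0.08, 0, 0, 0, 1], [0, 0, -0.08, 0, 0, 0, 0.45], [0, 0, -0.08, 0, 0, 0, 0.45], [0, 0, -0.08, 0, 0, 0, 0.45], [0, 0, 0, 0, 0, 0, 0.45], [0, 0, 0.1, 0, 0, 0, 0.45], [0, 0, 0.18, 0, 0, 0, 0.45], [0.1, -0.1, 0.18, 0, 0, 0, 0.45], [0.1, -0.2, 0.18, 0, 0, 0, 0.45]]]'

```text
clock: 5.15
eef_pos: [479.8, 256.3, 206.3]
eef_rot: [-3.141, -0.004, 0.309]
wrist_force: [1.6, -0.3, 0.1]
finger_gap: 51.4
finger_force: 0.0
```

```bash
cat >> h.py <<'E'
def chips():
    c=shot('top');W=cloud(c);X,Y,Z=W[...,0],W[...,1],W[...,2]
    a=np.radians(-8.7);dx,dy=X-608,Y-35.6;lx=dx*np.cos(a)+dy*np.sin(a);ly=-dx*np.sin(a)+dy*np.cos(a)
    m=((abs(lx)<95)&(abs(ly)<95)&(Z>67)&(Z<90)).astype(np.uint8)
    n,L,S,C=cv2.connectedComponentsWithStats(m)
    for i in range(1,n):
        if S[i,4]<15: continue
        k=L==i;r=cv2.minAreaRect(np.stack([X[k],Y[k]],-1).astype(np.float32));th=r[2] if r[1][0]>r[1][1] else r[2]-90
        print('chip',C[i].round(),np.round(r[0],1),np.round(r[1],1),'long deg',round(th,1),c['frame'][k].mean(0).round())
    q=(abs(X-428)<80)&(abs(Y-339)<80)&(Z>8)&(Z<40);print('in bin px',q.sum(),np.nanmean(W[q],0) if q.any() else '')
    s=manip.read_state();print(s['eef_pos'],s['eef_rot'],s['joints'].round(2))
E
python3 -c "from h import *;chips()"
```

```text
chip [198. 157.] [658.9  81.9] [22.5 32.9] long deg -6.6 [115.  82.  52.]
chip [237. 162.] [645.9 -31.5] [24.1 29.6] long deg -26.2 [59. 95. 63.]
chip [209. 193.] [553.2  44.4] [30.  19.6] long deg 16.3 [84. 82. 79.]
in bin px 113 [435.13265213 321.13806938  14.7797498 ]
[480.38761441 249.63168074 205.55096724] [ 3.14017565e+00 -2.19239011e-03  3.04533184e-01] [ 0.41  0.28  1.55 -0.    1.31  1.68]
```

Call:
servo_tool --motion '[[[0.146, -0.41, 0, 0, 0, 0, 0.45], [0.146, -0.41, 0, 0, 0, 0, 0.45], [0.146, -0.41, 0, 0, 0, 0, 0.45], [0.146, -0.41, 0, 0, 0, 0, 0.45], [0.146, -0.41, 0, 0, 0, 0, 0.45], [0.146, -0.41, -0.09, 0, 0, 0, 0.45], [0.146, -0.41, -0.18, 0, 0, 0, 0.45], [0.146, -0.41, -0.25, 0, 0, 0, 0.45], [0.146, -0.41, -0.282, 0, 0, 0, 0.45], [0.146, -0.41, -0.282, 0, 0, 0, 0.45]]]'

```text
clock: 6.2
eef_pos: [550.7, 51.1, 62.4]
eef_rot: [-3.141, 0.001, 0.307]
wrist_force: [0.6, 0.5, 0.6]
finger_gap: 51.5
finger_force: 0.0
```

Call:
servo_tool --motion '[[[0, 0, 0, 0, 0, 0, 1], [0, 0, 0, 0, 0, 0, 1], [0, 0, 0, 0, 0, 0, 1], [0, 0, 0, 0, 0, 0, 1], [0, 0, 0.02, 0, 0, 0, 1], [0, 0, 0.08, 0, 0, 0, 1], [0, 0, 0.16, 0, 0, 0, 1], [0, 0, 0.24, 0, 0, 0, 1], [0, 0, 0.3, 0, 0, 0, 1], [0, 0, 0.3, 0, 0, 0, 1]]]'

```text
clock: 7.2
eef_pos: [552.4, 51.3, 218.4]
eef_rot: [3.14, -0.007, 0.307]
wrist_force: [-0.2, -0.7, -0.3]
finger_gap: 20.1
finger_force: 15.0
```

Call:
servo_tool --motion '[[[-0.25, 0.6, 0, 0, 0, 0, 1], [-0.25, 0.6, 0, 0, 0, 0, 1], [-0.25, 0.6, 0, 0, 0, 0, 1], [-0.25, 0.6, 0, 0, 0, 0, 1], [-0.25, 0.6, 0, 0, 0, 0, 1], [-0.25, 0.6, 0, 0, 0, 0, 1], [-0.25, 0.6, 0, 0, 0, 0, 1], [-0.25, 0.6, -0.08, 0, 0, 0, 1], [-0.25, 0.6, -0.17, 0, 0, 0, 1], [-0.25, 0.6, -0.25, 0, 0, 0, 1]]]'

```text
clock: 8.2
eef_pos: [425.2, 351.0, 86.2]
eef_rot: [3.141, 0.001, 0.307]
wrist_force: [-0.0, 1.0, -0.4]
finger_gap: 19.2
finger_force: 15.0
```

Call:
servo_tool --motion '[[[0, 0, -0.03, 0, 0, 0, 1], [0, 0, -0.03, 0, 0, 0, 0.45], [0, 0, -0.03, 0, 0, 0, 0.45], [0, 0, -0.03, 0, 0, 0, 0.45], [0, 0, 0.06, 0, 0, 0, 0.45], [0, 0, 0.16, 0, 0, 0, 0.45], [0, 0, 0.25, 0, 0, 0, 0.45], [0.09, -0.09, 0.25, 0, 0, -0.06, 0.45], [0.12, -0.16, 0.25, 0, 0, -0.12, 0.45], [0.12, -0.16, 0.25, 0, 0, -0.135, 0.45]]]'

```text
clock: 9.2
eef_pos: [488.4, 267.3, 214.7]
eef_rot: [-3.141, -0.003, -0.128]
wrist_force: [-1.3, 0.9, 0.3]
finger_gap: 51.3
finger_force: 0.0
```

```bash
python3 -c "from h import *;chips()"
```

```text
chip [198. 157.] [659.4  81.9] [22.4 33.2] long deg -7.6 [114.  81.  52.]
chip [237. 162.] [645.9 -31.2] [24.4 28.3] long deg -26.7 [59. 95. 62.]
in bin px 182 [426.64603098 334.86875621  17.56846067]
[487.45022749 269.00592793 214.62428212] [-3.14055011e+00 -1.93881308e-03 -1.33822887e-01] [ 0.44  0.31  1.49 -0.    1.34  2.14]
```

Call:
servo_tool --motion '[[[0.342, -0.371, 0, 0, 0, 0, 0.45], [0.342, -0.371, 0, 0, 0, 0, 0.45], [0.342, -0.371, 0, 0, 0, 0, 0.45], [0.342, -0.371, 0, 0, 0, 0, 0.45], [0.342, -0.371, 0, 0, 0, 0, 0.45], [0.342, -0.371, -0.04, 0, 0, 0, 0.45], [0.342, -0.371, -0.13, 0, 0, 0, 0.45], [0.342, -0.371, -0.22, 0, 0, 0, 0.45], [0.342, -0.371, -0.3, 0, 0, 0, 0.45], [0.342, -0.371, -0.3, 0, 0, 0, 0.45]]]'

```text
clock: 10.25
eef_pos: [657.3, 86.4, 62.5]
eef_rot: [-3.141, -0.001, -0.114]
wrist_force: [0.3, -0.4, 1.1]
finger_gap: 51.9
finger_force: 0.0
```

Call:
servo_tool --motion '[[[0, 0, 0, 0, 0, 0, 1], [0, 0, 0, 0, 0, 0, 1], [0, 0, 0, 0, 0, 0, 1], [0, 0, 0, 0, 0, 0, 1], [0, 0, 0.02, 0, 0, 0, 1], [0, 0, 0.08, 0, 0, 0, 1], [0, 0, 0.16, 0, 0, 0, 1], [0, 0, 0.24, 0, 0, 0, 1], [0, 0, 0.3, 0, 0, 0, 1], [0, 0, 0.3, 0, 0, 0, 1]]]'

```text
clock: 11.25
eef_pos: [658.4, 85.8, 219.2]
eef_rot: [-3.14, -0.008, -0.117]
wrist_force: [0.3, -0.1, -0.1]
finger_gap: 21.9
finger_force: 15.0
```

Call:
servo_tool --motion '[[[-0.44, 0.49, 0, 0, 0, 0.1, 1], [-0.44, 0.49, 0, 0, 0, 0.1, 1], [-0.44, 0.49, 0, 0, 0, 0.1, 1], [-0.44, 0.49, 0, 0, 0, 0.1, 1], [-0.44, 0.49, 0, 0, 0, 0.1, 1], [-0.44, 0.49, 0, 0, 0, 0.1, 1], [-0.44, 0.49, 0, 0, 0, 0.1, 1], [-0.44, 0.49, -0.08, 0, 0, 0.1, 1], [-0.44, 0.49, -0.17, 0, 0, 0.1, 1], [-0.44, 0.49, -0.25, 0, 0, 0.1, 1]]]'

```text
clock: 12.25
eef_pos: [436.2, 330.6, 86.3]
eef_rot: [3.141, 0.0, 0.198]
wrist_force: [1.2, 0.6, -2.0]
finger_gap: 22.1
finger_force: 15.0
```

Call:
servo_tool --motion '[[[0, 0, -0.03, 0, 0, 0, 1], [0, 0, -0.03, 0, 0, 0, 0.4], [0, 0, -0.03, 0, 0, 0, 0.4], [0, 0, -0.03, 0, 0, 0, 0.4], [0, 0, 0.06, 0, 0, 0, 0.4], [0, 0, 0.16, 0, 0, 0, 0.4], [0, 0, 0.25, 0, 0, 0, 0.4], [0.09, -0.09, 0.25, 0, 0, -0.06, 0.4], [0.12, -0.2, 0.25, 0, 0, -0.1, 0.4], [0.12, -0.2, 0.25, 0, 0, -0.1, 0.4]]]'

```text
clock: 13.25
eef_pos: [498.4, 227.8, 214.7]
eef_rot: [-3.141, -0.002, -0.125]
wrist_force: [-0.4, -0.0, 0.9]
finger_gap: 56.1
finger_force: 0.0
```

```bash
python3 -c "from h import *;chips()"
```

```text
chip [237. 162.] [645.6 -31.3] [24.5 27.8] long deg -26.5 [61. 98. 65.]
in bin px 19 [431.55174282 291.37231811   8.84446054]
[498.7767317  226.73049205 214.62267577] [-3.14123429e+00 -2.27476526e-03 -1.23132632e-01] [ 0.36  0.29  1.52 -0.    1.34  2.05]
```

Call:
servo_tool --motion '[[[0.295, -0.516, 0, 0, 0, -0.107, 0.4], [0.295, -0.516, 0, 0, 0, -0.107, 0.4], [0.295, -0.516, 0, 0, 0, -0.107, 0.4], [0.295, -0.516, 0, 0, 0, -0.107, 0.4], [0.295, -0.516, 0, 0, 0, -0.107, 0.4], [0.295, -0.516, 0, 0, 0, -0.107, 0.4], [0.295, -0.516, -0.09, 0, 0, -0.107, 0.4], [0.295, -0.516, -0.18, 0, 0, -0.107, 0.4], [0.295, -0.516, -0.26, 0, 0, -0.107, 0.4], [0.295, -0.516, -0.3, 0, 0, -0.107, 0.4]]]'

```text
clock: 14.3
eef_pos: [643.4, -26.8, 60.5]
eef_rot: [3.141, 0.003, -0.453]
wrist_force: [0.8, -0.0, 0.1]
finger_gap: 56.5
finger_force: 0.0
```

Call:
servo_tool --motion '[[[0, 0, 0, 0, 0, 0, 0.5], [0, 0, 0, 0, 0, 0, 1], [0, 0, 0, 0, 0, 0, 1], [0, 0, 0, 0, 0, 0, 1], [0, 0, 0.02, 0, 0, 0, 1], [0, 0, 0.08, 0, 0, 0, 1], [0, 0, 0.16, 0, 0, 0, 1], [0, 0, 0.24, 0, 0, 0, 1], [0, 0, 0.3, 0, 0, 0, 1], [0, 0, 0.3, 0, 0, 0, 1]]]'

```text
clock: 15.3
eef_pos: [645.9, -27.4, 219.2]
eef_rot: [-3.139, -0.008, -0.453]
wrist_force: [-0.1, -0.6, 0.3]
finger_gap: 23.8
finger_force: 15.0
```

Call:
servo_tool --motion '[[[-0.42, 0.74, 0, 0, 0, 0.2, 1], [-0.42, 0.74, 0, 0, 0, 0.2, 1], [-0.42, 0.74, 0, 0, 0, 0.2, 1], [-0.42, 0.74, 0, 0, 0, 0.2, 1], [-0.42, 0.74, 0, 0, 0, 0.2, 1], [-0.42, 0.74, 0, 0, 0, 0.2, 1], [-0.42, 0.74, 0, 0, 0, 0.2, 1], [-0.42, 0.74, 0, 0, 0, 0.2, 1], [-0.42, 0.74, 0, 0, 0, 0.2, 1], [-0.42, 0.74, -0.05, 0, 0, 0.2, 1]]]'

```text
clock: 16.3
eef_pos: [433.5, 346.0, 190.5]
eef_rot: [-3.139, -0.004, 0.179]
wrist_force: [0.7, -0.2, -1.9]
finger_gap: 23.7
finger_force: 15.0
```

Call:
servo_tool --motion '[[[0, 0, -0.1, 0, 0, 0, 1], [0, 0, -0.2, 0, 0, 0, 1], [0, 0, -0.22, 0, 0, 0, 1], [0, 0, -0.22, 0, 0, 0, 0.4], [0, 0, -0.22, 0, 0, 0, 0.4], [0, 0, -0.22, 0, 0, 0, 0.4], [0, 0, -0.13, 0, 0, 0, 0.3], [0, 0, -0.03, 0, 0, 0, 0.3], [0, 0, 0.05, 0, 0, 0, 0.3], [0, -0.09, 0.08, 0, 0, 0, 0.3]]]'

```text
clock: 17.3
eef_pos: [435.4, 300.2, 234.1]
eef_rot: [-3.138, -0.008, 0.178]
wrist_force: [1.5, -1.0, 0.5]
finger_gap: 65.9
finger_force: 0.0
```

Call:
servo_tool --motion '[[[0, -0.7, 0.12, 0, 0, 0, 0], [0, -0.7, 0.12, 0, 0, 0, 0], [0, -0.7, 0.12, 0, 0, 0, 0], [0, -0.7, 0.12, 0, 0, 0, 0], [0, -0.7, 0.12, 0, 0, 0, 0], [0, -0.7, 0.12, 0, 0, 0, 0], [0, -0.7, 0.12, 0, 0, 0, 0], [0, -0.7, 0.12, 0, 0, 0, 0], [0, -0.7, 0.12, 0, 0, 0, 0], [0, -0.7, 0.12, 0, 0, 0, 0]]]'

```text
clock: 18.3
eef_pos: [434.5, -51.4, 288.8]
eef_rot: [3.141, -0.001, 0.175]
wrist_force: [-0.4, 0.4, -1.0]
finger_gap: 94.1
finger_force: 0.0
```

```bash
python3 - <<'E'
from h import *
chips()
c=load('top');W=cloud(c);a=cv2.cvtColor(c['frame'],cv2.COLOR_RGB2BGR)
cv2.imwrite('pics/top2.png',cv2.resize(a[100:290,50:470],(800,362)))
X,Y,Z=W[...,0],W[...,1],W[...,2]
uu,vv=np.meshgrid(np.arange(512),np.arange(384))
k=(abs(uu-350)<22)&(abs(vv-225)<22)&(Z>157)&(Z<172);print(k.sum(),cv2.minAreaRect(np.stack([X[k],Y[k]],-1).astype(np.float32)))
E
```

```text
in bin px 251 [428.88353878 339.95988869  20.45951001]
[434.54373153 -51.15733202 288.49012814] [ 3.14154086e+00 -5.88057495e-04  1.76278912e-01] [-0.2  -0.01  1.68  0.    1.47  1.19]
132 ((470.05035400390625, -337.7462158203125), (40.11918258666992, 29.867223739624023), 26.273679733276367)
```

View pics/top2.png

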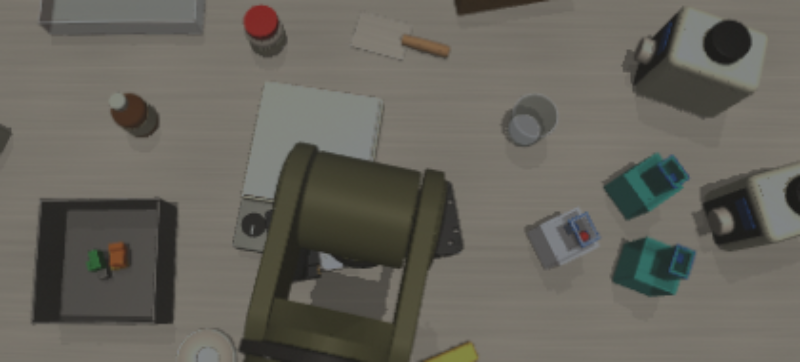

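Call:
servo_tool --motion '[[[0.071, -0.573, 0, 0, 0, 0.59, 0], [0.071, -0.573, 0, 0, 0, 0.59, 0], [0.071, -0.573, 0, 0, 0, 0.59, 0], [0.071, -0.573, 0, 0, 0, 0.59, 0], [0.071, -0.573, 0, 0, 0, 0.59, 0], [0.071, -0.573, 0, 0, 0, 0.59, 0], [0.071, -0.573, 0, 0, 0, 0.59, 0], [0.071, -0.573, 0, 0, 0, 0.59, 0], [0.071, -0.573, 0, 0, 0, 0.59, 0], [0.071, -0.573, 0, 0, 0, 0.59, 0]]]' --newtons 40

```text
clock: 19.35
eef_pos: [471.0, -337.4, 288.0]
eef_rot: [-3.141, -0.0, 1.624]
wrist_force: [-0.0, -0.8, 0.3]
finger_gap: 94.1
finger_force: 0.0
```

```bash
python3 - <<'E'
from h import *
c=shot('top');W=cloud(c)
X,Y,Z=W[...,0],W[...,1],W[...,2]
q=(abs(X-428)<80)&(abs(Y-339)<80)&(Z>8)&(Z<40)
h=cv2.cvtColor(c['frame'],cv2.COLOR_RGB2HSV);ye=q&(h[...,0]>22)&(h[...,0]<35)&(h[...,1]>90);print('yellow px',ye.sum(), 'free plate px',(abs(Z-60)<4).sum())
chips()
E
```

```text
yellow px 0 free plate px 4613
in bin px 256 [424.6773174  340.89632148  21.64866   ]
[ 470.94357129 -337.41518389  288.05679104] [-3.14140358e+00 -3.10728440e-04  1.62045036e+00] [-0.68  0.32  1.3   0.    1.52 -0.73]
```

```bash
python3 - <<'E'
from h import *
a=cv2.cvtColor(shot('scene')['frame'],cv2.COLOR_RGB2BGR)
b=cv2.cvtColor(load('top')['frame'],cv2.COLOR_RGB2BGR)
o=np.zeros((450,800,3),np.uint8);l=cv2.resize(b[200:275,65:145],None,fx=5,fy=5,interpolation=2);r=cv2.resize(a[150:225,345:430],None,fx=4.6,fy=4.6,interpolation=2)
o[:l.shape[0],:l.shape[1]]=l;o[:r.shape[0],405:405+r.shape[1]]=r;cv2.imwrite('pics/bin.png',np.clip(o*1.8,0,255).astype(np.uint8))
E
```

```text
(no output)
```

View pics/bin.png

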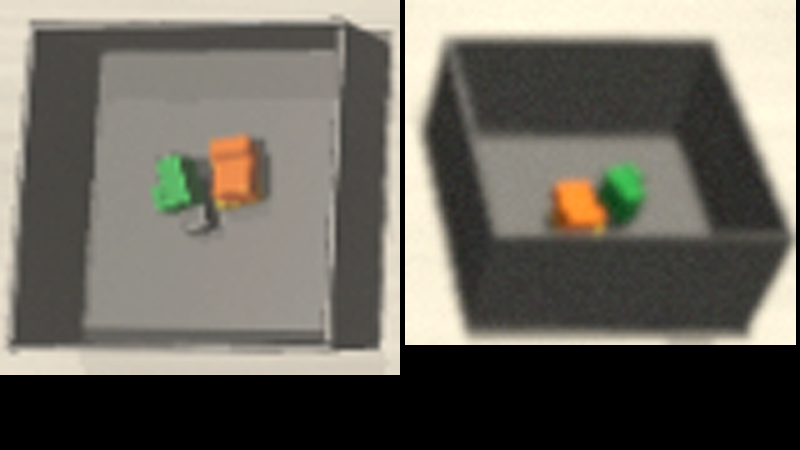

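Call:
servo_tool --motion '[[[0, 0, 0, 0, 0, 0.13, 0], [0, 0, 0, 0, 0, 0.13, 0], [0, 0, 0, 0, 0, 0.13, 0], [0, 0, -0.06, 0, 0, 0.13, 0], [0, 0, -0.12, 0, 0, 0.13, 0], [0, 0, -0.18, 0, 0, 0.13, 0], [0, 0, -0.24, 0, 0, 0.13, 0], [0, 0, -0.3, 0, 0, 0.13, 0], [0, 0, -0.338, 0, 0, 0.13, 0], [0, 0, -0.338, 0, 0, 0.13, 0]]]'

```text
clock: 20.5
eef_pos: [469.5, -337.4, 116.7]
eef_rot: [-3.14, -0.004, 2.021]
wrist_force: [-0.3, 0.3, 0.2]
finger_gap: 94.2
finger_force: 0.0
```

The bin holds all four: green (172,183), orange (232,170) resting on yellow (222,204), and grey (198,220). Next I grip the neck.

Call:
servo_tool --motion '[[[0, 0, 0, 0, 0, 0, 1], [0, 0, 0, 0, 0, 0, 1], [0, 0, 0, 0, 0, 0, 1], [0, 0, 0, 0, 0, 0, 1], [0, 0, 0, 0, 0, 0, 1], [0, 0, 0, 0, 0, 0, 1], [0, 0, 0.02, 0, 0, 0, 1], [0, 0, 0.06, 0, 0, 0, 1], [0, 0, 0.12, 0, 0, 0, 1], [0, 0, 0.18, 0, 0, 0, 1]]]' --newtons 40

```text
clock: 21.5
eef_pos: [469.8, -338.7, 210.6]
eef_rot: [-3.141, -0.001, 2.024]
wrist_force: [0.8, 0.5, -1.5]
finger_gap: 37.6
finger_force: 39.9
```

Call:
servo_tool --motion '[[[0, 0, 0.08, 0, 0, 0, 1], [0, 0, 0.16, 0, 0, 0, 1], [-0.02, 0.08, 0.24, 0, 0, -0.04, 1], [-0.04, 0.14, 0.25, 0, 0, -0.08, 1], [-0.06, 0.21, 0.25, 0, 0, -0.12, 1], [-0.06, 0.28, 0.25, 0, 0, -0.16, 1], [-0.06, 0.28, 0.25, 0, 0, -0.2, 1], [-0.06, 0.28, 0.25, 0, 0, -0.24, 1], [-0.06, 0.28, 0.25, 0, 0, -0.28, 1], [-0.06, 0.28, 0.25, 0, 0, -0.28, 1]]]'

```text
clock: 22.5
eef_pos: [439.9, -198.7, 334.7]
eef_rot: [3.141, -0.0, 1.142]
wrist_force: [-0.6, 0.2, -1.0]
finger_gap: 38.1
finger_force: 40.0
```

Call:
servo_tool --motion '[[[0, 0, 0, 0.012, 0.026, 0, 1], [0, 0, 0, 0.024, 0.052, 0, 1], [0, 0, 0, 0.036, 0.078, 0, 1], [0, 0, 0, 0.048, 0.104, 0, 1], [0, 0, 0, 0.06, 0.13, 0, 1], [0, 0, 0, 0.07, 0.154, 0, 1], [0, 0, 0, 0.083, 0.182, 0, 1], [0, 0, 0, 0.083, 0.182, 0, 1], [0, 0, 0, 0.083, 0.182, 0, 1], [0, 0, 0, 0.083, 0.182, 0, 1]]]'

```text
clock: 23.5
eef_pos: [440.0, -198.8, 334.9]
eef_rot: [-2.517, -0.002, 1.145]
wrist_force: [0.5, -0.1, -1.9]
finger_gap: 37.6
finger_force: 40.0
```

Call:
servo_tool --motion '[[[0, 0, 0, 0, 0, 0, 1], [0, 0, 0, 0, 0, 0, 1], [0, 0, 0, 0, 0, 0, 1], [0, 0, 0, 0, 0, 0, 1], [0, 0, 0, 0, 0, 0, 1], [0, 0, 0, 0, 0, 0, 1], [0, 0, 0, 0, 0, 0, 1], [0, 0, 0, 0, 0, 0, 1], [0, 0, 0, 0, 0, 0, 1], [0, 0, 0, 0, 0, 0, 1]]]'

```text
clock: 24.5
eef_pos: [440.1, -198.8, 334.1]
eef_rot: [-2.513, -0.001, 1.144]
wrist_force: [-0.2, 0.0, -1.8]
finger_gap: 37.6
finger_force: 40.0
```

```bash
python3 - <<'E'
from h import *
o=[]
for n in('scene','top'):
    c=shot(n);T=np.linalg.inv(c['cam_to_world']);p=T[:3,:3]@np.array([440,-199,335])+T[:3,3];f=192/np.tan(np.radians(float(c['vfov']))/2)
    u,v=int(p[0]/p[2]*f+c['cx']),int(p[1]/p[2]*f+c['cy']);print(n,u,v)
    b=cv2.cvtColor(c['frame'],cv2.COLOR_RGB2BGR);u=max(50,u);v=max(50,v);k=b[v-50:v+50,u-50:u+50]
    o.append(cv2.resize(k,(400,400),interpolation=2))
cv2.imwrite('pics/tilt1.png',np.clip(np.hstack(o)*1.5,0,255).astype(np.uint8))
E
```

```text
scene 191 103
top 314 224
```

View pics/tilt1.png

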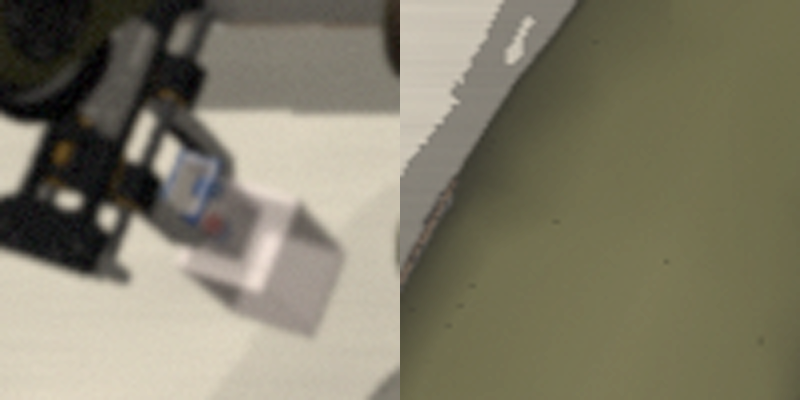

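The left crop shows the bead at (212,222), lower in the neck on the +x side, so it is past the upper ledge. Now I rock it the other way.

Call:
servo_tool --motion '[[[0, 0, 0, -0.015, -0.034, 0, 1], [0, 0, 0, -0.031, -0.068, 0, 1], [0, 0, 0, -0.047, -0.102, 0, 1], [0, 0, 0, -0.062, -0.137, 0, 1], [0, 0, 0, -0.078, -0.171, 0, 1], [0, 0, 0, -0.093, -0.205, 0, 1], [0, 0, 0, -0.109, -0.239, 0, 1], [0, 0, 0, -0.125, -0.273, 0, 1], [0, 0, 0, -0.14, -0.307, 0, 1], [0, 0, 0, -0.166, -0.364, 0, 1]]]'

```text
clock: 25.6
eef_pos: [440.0, -198.8, 334.9]
eef_rot: [2.555, 0.001, 1.144]
wrist_force: [0.6, -1.1, -2.7]
finger_gap: 37.9
finger_force: 40.0
```

Call:
servo_tool --motion '[[[0, 0, 0, -0.004, -0.008, 0, 1], [0, 0, 0, -0.004, -0.008, 0, 1], [0, 0, 0, -0.004, -0.008, 0, 1], [0, 0, 0, -0.004, -0.008, 0, 1], [0, 0, 0, -0.004, -0.008, 0, 1], [0, 0, 0, -0.004, -0.008, 0, 1], [0, 0, 0, -0.004, -0.008, 0, 1], [0, 0, 0, -0.004, -0.008, 0, 1], [0, 0, 0, -0.004, -0.008, 0, 1], [0, 0, 0, -0.004, -0.008, 0, 1]]]'

```text
clock: 26.6
eef_pos: [440.0, -198.8, 334.2]
eef_rot: [2.532, 0.002, 1.144]
wrist_force: [-0.4, 0.6, -1.7]
finger_gap: 37.7
finger_force: 40.0
```

Call:
servo_tool --motion '[[[0, 0, 0, 0, 0, 0, 1], [0, 0, 0, 0, 0, 0, 1], [0, 0, 0, 0, 0, 0, 1], [0, 0, 0, 0.015, 0.033, 0, 1], [0, 0, 0, 0.03, 0.066, 0, 1], [0, 0, 0, 0.045, 0.099, 0, 1], [0, 0, 0, 0.06, 0.132, 0, 1], [0, 0, 0, 0.075, 0.165, 0, 1], [0, 0, 0, 0.08, 0.177, 0, 1], [0, 0, 0, 0.08, 0.177, 0, 1]]]'

```text
clock: 27.6
eef_pos: [440.7, -199.1, 333.4]
eef_rot: [-3.139, 0.003, 1.146]
wrist_force: [0.5, -0.4, -1.6]
finger_gap: 37.6
finger_force: 40.0
```

```bash
python3 - <<'E'
from h import *
c=shot('scene');b=cv2.cvtColor(c['frame'],cv2.COLOR_RGB2BGR)
l=cv2.resize(b[60:180,130:250],(480,480),interpolation=2)
cv2.imwrite('pics/up1.png',np.clip(l*1.5,0,255).astype(np.uint8))
s=manip.read_state();print(s['eef_pos'],s['eef_rot'])
E
```

```text
[ 440.45382619 -199.00409187  333.67434622] [-3.14146593e+00  2.67488964e-03  1.14574638e+00]
```

View pics/up1.png

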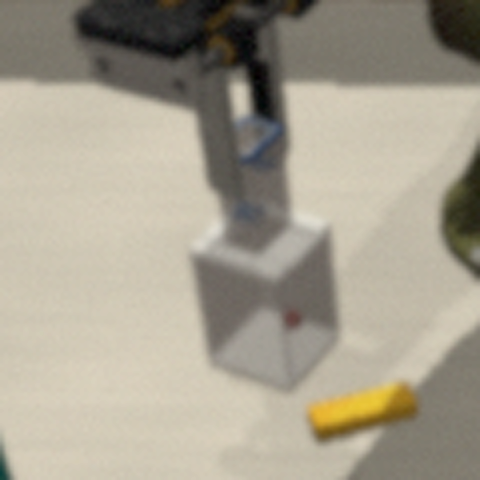

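The bead lies on the belly floor at (291,318) and the bottle is upright. Next I place it on the plate.

Call:
servo_tool --motion '[[[0.335, 0.469, 0, 0, 0, 0, 1], [0.335, 0.469, 0, 0, 0, 0, 1], [0.335, 0.469, 0, 0, 0, 0, 1], [0.335, 0.469, 0, 0, 0, 0, 1], [0.335, 0.469, 0, 0, 0, 0, 1], [0.335, 0.469, 0, 0, 0, 0, 1], [0.335, 0.469, -0.05, 0, 0, 0, 1], [0.335, 0.469, -0.13, 0, 0, 0, 1], [0.335, 0.469, -0.2, 0, 0, 0, 1], [0.335, 0.469, -0.24, 0, 0, 0, 1]]]'

```text
clock: 28.65
eef_pos: [606.5, 35.7, 211.6]
eef_rot: [-3.14, 0.003, 1.146]
wrist_force: [-0.2, 0.6, -1.2]
finger_gap: 37.7
finger_force: 40.0
```

```bash
python3 -c "
from h import *
chips();print(manip.read_state()['wrist_force'])"
```

```text
in bin px 260 [430.52160241 344.4051224   21.17230531]
[605.89863987  35.68453787 209.24126454] [-3.13710821  0.00435691  1.14566955] [-0.    0.43  1.34 -0.    1.38  0.42]
[-1.20342939  0.47486494 -5.22328116]
```

Call:
servo_tool --motion '[[[0.002, 0, -0.02, 0, 0, 0, 1], [0.002, 0, -0.035, 0, 0, 0, 1], [0.002, 0, -0.048, 0, 0, 0, 1], [0.002, 0, -0.055, 0, 0, 0, 1], [0.002, 0, -0.06, 0, 0, 0, 1], [0.002, 0, -0.064, 0, 0, 0, 1], [0.002, 0, -0.064, 0, 0, 0, 1], [0.002, 0, -0.064, 0, 0, 0, 1]]]'

```text
clock: 29.5
eef_pos: [610.6, 35.9, 191.6]
eef_rot: [3.131, -0.003, 1.146]
wrist_force: [-18.9, 0.8, 57.7]
finger_gap: 37.9
finger_force: 40.3
```

Call:
servo_tool --motion '[[[0, 0, 0.02, 0, 0, 0, 1], [0, 0, 0.04, 0, 0, 0, 1], [0, 0, 0.06, 0, 0, 0, 1], [0, 0, 0.08, 0, 0, 0, 1], [0, 0, 0.08, 0, 0, 0, 1]]]'

```text
clock: 30.0
eef_pos: [609.1, 35.6, 223.6]
eef_rot: [3.14, 0.002, 1.146]
wrist_force: [0.5, 0.5, -1.9]
finger_gap: 38.0
finger_force: 39.9
```

```bash
python3 - <<'E'
from h import *
o=[]
for n,(u0,v0) in(('scene',(230,130)),('wrist',None)) if 0 else (('scene',(225,140)),):
    c=shot(n);b=cv2.cvtColor(c['frame'],cv2.COLOR_RGB2BGR)
    o.append(cv2.resize(b[140:290,215:365],(600,600),interpolation=2))
cv2.imwrite('pics/place1.png',np.clip(o[0]*1.4,0,255).astype(np.uint8))
s=manip.read_state();print(s['eef_pos'],s['eef_rot'],s['wrist_force'])
chips()
E
```

```text
[608.7763203   35.66047418 222.56844526] [3.14140090e+00 2.38601506e-03 1.14562063e+00] [-0.24341295 -0.19949393 -2.73925947]
in bin px 250 [431.23040836 346.79996307  20.5323065 ]
[608.53757674  35.66065731 221.86409353] [-3.14078018e+00  2.84968253e-03  1.14562014e+00] [-0.    0.42  1.31 -0.    1.4   0.43]
```

View pics/place1.png

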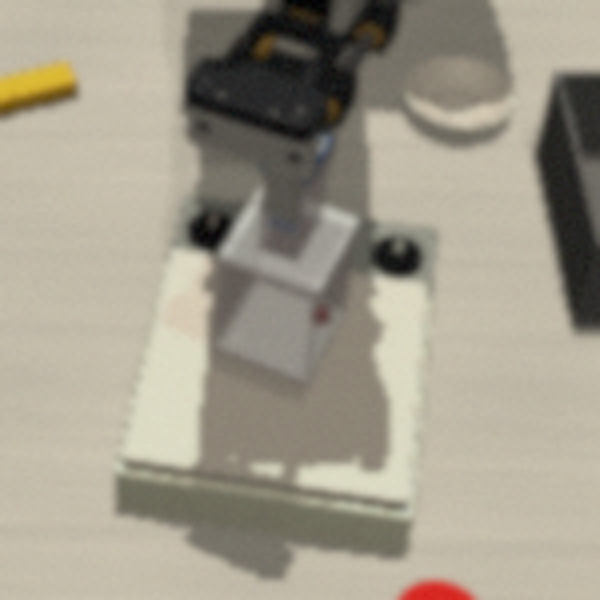

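```bash
python3 - <<'E'
from h import *
c=load('scene');W=cloud(c);X,Y,Z=W[...,0],W[...,1],W[...,2]
# crop pix (x,y)/4+(215,140)
P=lambda x,y:W[int(y/4+140),int(x/4+215)].round(1)
for n,x,y in(('shoulder',325,265),('sh',290,265),('sh',335,225),('sh',245,255),('sh',262,215),('face',240,320),('face',265,345),('bottomL',222,345),('bottomC',303,380),('plate',280,430),('rim',322,150),('rim2',324,142)): print(n,P(x,y))
m=(abs(X-608)<60)&(abs(Y-36)<60)&(Z>70)
hist,e=np.histogram(Z[m],np.arange(70,260,4));print([(int(a),int(b)) for a,b in zip(e,hist)])
E
```

```text
shoulder [629.6  55.2 185.6]
sh [632.5  33.9 188.1]
sh [600.1  60.9 188.4]
sh [623.1   8.4 187.1]
sh [618.6  16.4 216.9]
face [630.2   8.  132.4]
face [635.   23.5 115.5]
bottomL [622.6  -3.3  98.6]
bottomC [647.4  46.7  96.1]
plate [659.   36.1  60.4]
rim [603.8  48.5 254.8]
rim2 [600.6  50.6 258. ]
[(70, 0), (74, 0), (78, 0), (82, 0), (86, 0), (90, 17), (94, 32), (98, 30), (102, 24), (106, 36), (110, 30), (114, 29), (118, 32), (122, 27), (126, 37), (130, 34), (134, 31), (138, 31), (142, 30), (146, 43), (150, 33), (154, 35), (158, 30), (162, 41), (166, 32), (170, 35), (174, 36), (178, 36), (182, 94), (186, 274), (190, 19), (194, 12), (198, 21), (202, 17), (206, 19), (210, 19), (214, 19), (218, 10), (222, 8), (226, 13), (230, 13), (234, 20), (238, 20), (242, 17), (246, 20), (250, 14), (254, 34)]
```

```bash
python3 - <<'E'
from h import *
c=load('scene');W=cloud(c);X,Y,Z=W[...,0],W[...,1],W[...,2]
m=(abs(X-608)<60)&(abs(Y-36)<60)&(abs(Z-187)<5)
p=np.stack([X[m],Y[m]],-1).astype(np.float32);print(cv2.minAreaRect(p))
A=np.c_[X[m],Y[m],np.ones(m.sum())];print(np.linalg.lstsq(A,Z[m],rcond=None)[0])
s=manip.read_state();print(s['eef_pos'],s['wrist_force'])
E
```

```text
((607.2405395507812, 34.850563049316406), (64.66831970214844, 67.2803955078125), 65.78189849853516)
[-2.31975489e-02 -1.79109236e-03  2.01301652e+02]
[608.53757674  35.66065731 221.86409353] [-0.05904074 -0.08240463 -2.16290847]
```

Call:
servo_tool --motion '[[[0, 0, -0.02, 0, 0, 0, 1], [0, 0, -0.04, 0, 0, 0, 1], [0, 0, -0.05, 0, 0, 0, 1], [0, 0, -0.054, 0, 0, 0, 1], [0, 0, -0.054, 0, 0, 0, 1], [0, 0, -0.054, 0, 0, 0, 1]]]'

```text
clock: 30.7
eef_pos: [608.7, 35.7, 195.4]
eef_rot: [-3.141, 0.003, 1.146]
wrist_force: [-0.6, -0.7, -1.9]
finger_gap: 37.8
finger_force: 39.9
```

Call:
servo_tool --motion '[[[0, 0, -0.002, 0, 0, 0, 1], [0, 0, -0.004, 0, 0, 0, 1], [0, 0, -0.006, 0, 0, 0, 1], [0, 0, -0.006, 0, 0, 0, 1], [0, 0, -0.006, 0, 0, 0, 1]]]'

```text
clock: 31.2
eef_pos: [608.6, 35.7, 192.3]
eef_rot: [-3.141, 0.003, 1.146]
wrist_force: [-0.2, -0.5, 0.2]
finger_gap: 37.7
finger_force: 39.9
```

Call:
servo_tool --motion '[[[0, 0, 0, 0, 0, 0, 0.5], [0, 0, 0, 0, 0, 0, 0.2], [0, 0, 0, 0, 0, 0, 0.1], [0, 0, 0, 0, 0, 0, 0.1], [0, 0, 0, 0, 0, 0, 0.1], [0, 0, 0.04, 0, 0, 0, 0.1], [0, 0, 0.1, 0, 0, 0, 0.1], [0, 0, 0.18, 0, 0, 0, 0.1], [0, 0, 0.25, 0, 0, 0, 0.1], [0, 0, 0.25, 0, 0, 0, 0.1]]]'

```text
clock: 32.2
eef_pos: [609.5, 35.7, 322.5]
eef_rot: [3.135, -0.001, 1.146]
wrist_force: [-0.6, 0.7, 0.9]
finger_gap: 84.5
finger_force: 0.0
```

Call:
servo_tool --motion '[[[0, -0.1, 0, 0, 0, 0, 0.6], [-0.09, -0.17, 0, 0, 0, 0, 1], [-0.18, -0.22, 0, 0, 0, 0, 1], [-0.27, -0.22, 0, 0, 0, 0, 1], [-0.28, -0.22, 0, 0, 0, 0, 1], [-0.28, -0.22, 0, 0, 0, 0, 1]]]'

```text
clock: 32.8
eef_pos: [468.0, -74.5, 317.6]
eef_rot: [3.141, 0.002, 1.145]
wrist_force: [0.2, -0.4, 0.9]
finger_gap: 40.1
finger_force: 0.0
```

```bash
python3 - <<'E'
from h import *
c=shot('scene');W=cloud(c);X,Y,Z=W[...,0],W[...,1],W[...,2]
m=(abs(X-608)<60)&(abs(Y-36)<60)&(abs(Z-155)<5)
p=np.stack([X[m],Y[m]],-1).astype(np.float32);print(m.sum(),cv2.minAreaRect(p),np.median(Z[m]))
b=cv2.cvtColor(c['frame'],cv2.COLOR_RGB2BGR)
cv2.imwrite('pics/placed.png',np.clip(cv2.resize(b[120:290,215:385],(600,600),interpolation=2)*1.4,0,255).astype(np.uint8))
k=(abs(X-475)<18)&(abs(Y-35)<40)&(Z>60)&(Z<95);print('ball',k.sum(),np.nanmedian(W[k],0),Z[k].max() if k.any() else '')
s=manip.read_state();print(s['eef_pos'],s['eef_rot'])
E
```

```text
360 ((605.6746826171875, 34.435874938964844), (64.71355438232422, 66.01403045654297), 65.34661865234375) 155.13114499508288
ball 0 [nan nan nan] 
[468.96074746 -74.32351933 317.39610862] [3.14115231e+00 2.49143856e-03 1.14546762e+00]
  return np.nanmean(a, axis, out=out, keepdims=keepdims)
```

View pics/placed.png

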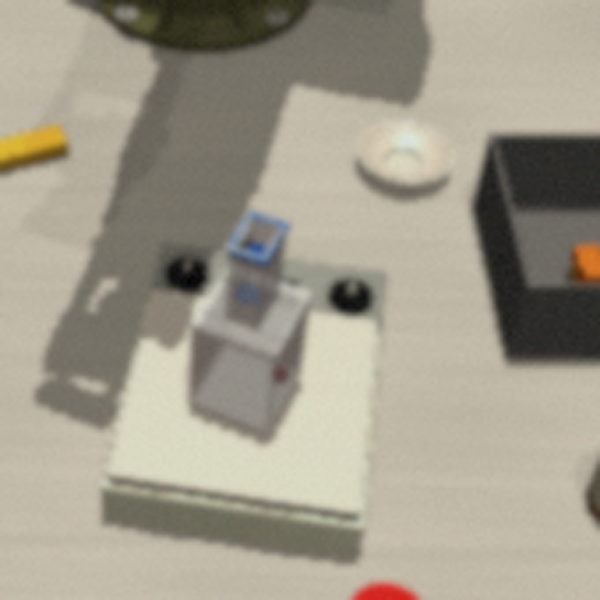

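The bottle stands near the plate's middle, with the bead at (281,375) on its floor. Now the lever.

Call:
servo_tool --motion '[[[0, 0.11, 0, 0, 0, -0.413, 1], [0, 0.11, 0, 0, 0, -0.413, 1], [0, 0.11, -0.05, 0, 0, -0.413, 1], [0, 0.11, -0.1, 0, 0, -0.413, 1], [0, 0.11, -0.15, 0, 0, -0.413, 1], [0, 0.11, -0.2, 0, 0, -0.413, 1], [0, 0.11, -0.25, 0, 0, -0.413, 1], [0, 0.11, -0.28, 0, 0, -0.413, 1], [0, 0.11, -0.3, 0, 0, -0.413, 1], [0, 0.11, -0.3, 0, 0, -0.413, 1]]]'

```text
clock: 33.85
eef_pos: [468.9, -18.8, 165.3]
eef_rot: [-3.141, 0.006, -0.153]
wrist_force: [-0.0, -0.1, -0.4]
finger_gap: 0.5
finger_force: 0.0
```

Call:
servo_tool --motion '[[[0, 0, -0.06, 0, 0, 0, 1], [0, 0, -0.12, 0, 0, 0, 1], [0, 0, -0.17, 0, 0, 0, 1], [0, 0, -0.195, 0, 0, 0, 1], [0, 0, -0.195, 0, 0, 0, 1], [0, 0, -0.195, 0, 0, 0, 1]]]'

```text
clock: 34.45
eef_pos: [469.4, -19.3, 70.6]
eef_rot: [-3.141, 0.002, -0.15]
wrist_force: [-0.7, 0.4, -0.0]
finger_gap: 0.4
finger_force: 0.0
```

Call:
servo_tool --motion '[[[0.004, 0.03, 0, 0, 0, 0, 1], [0.007, 0.05, 0, 0, 0, 0, 1], [0.009, 0.066, 0, 0, 0, 0, 1], [0.012, 0.082, 0, 0, 0, 0, 1], [0.015, 0.098, 0, 0, 0, 0, 1], [0.017, 0.114, 0, 0, 0, 0, 1], [0.02, 0.13, 0, 0, 0, 0, 1], [0.021, 0.144, 0, 0, 0, 0, 1], [0.022, 0.15, 0, 0, 0, 0, 1], [0.022, 0.15, 0, 0, 0, 0, 1]]]'

```text
clock: 35.45
eef_pos: [479.4, 56.1, 69.5]
eef_rot: [-3.141, 0.003, -0.151]
wrist_force: [0.3, -0.2, -0.2]
finger_gap: 0.4
finger_force: 0.0
```

Call:
servo_tool --motion '[[[0, 0.004, 0, 0, 0, 0, 1], [0.001, 0.008, 0, 0, 0, 0, 1], [0.002, 0.012, 0, 0, 0, 0, 1], [0.002, 0.012, 0, 0, 0, 0, 1]]]'

```text
clock: 35.85
eef_pos: [479.7, 58.0, 69.1]
eef_rot: [3.135, 0.005, -0.152]
wrist_force: [-4.3, -32.9, 2.3]
finger_gap: 0.2
finger_force: 15.5
```

```bash
python3 -c "
from h import *
s=manip.read_state();print(s['eef_pos'],s['wrist_force'])"
```

```text
[479.66558847  58.02182369  69.08701988] [ -4.25492639 -32.93998181   2.25961987]
```

Hit the end stop (33 N). I back off, lift clear and check.

Call:
servo_tool --motion '[[[-0.006, -0.04, 0, 0, 0, 0, 1], [-0.012, -0.1, 0, 0, 0, 0, 1], [-0.012, -0.1, 0.08, 0, 0, 0, 1], [-0.03, -0.15, 0.17, 0, 0, 0, 1], [-0.06, -0.24, 0.26, 0, 0, 0, 1], [-0.1, -0.33, 0.3, 0, 0, 0, 1], [-0.15, -0.42, 0.3, 0, 0, 0, 1], [-0.2, -0.5, 0.3, 0, 0, 0, 1], [-0.2, -0.6, 0.3, 0, 0, 0, 1], [-0.2, -0.6, 0.3, 0, 0, 0, 1]]]'

```text
clock: 36.85
eef_pos: [379.3, -241.6, 219.8]
eef_rot: [-3.141, 0.003, -0.155]
wrist_force: [0.1, 0.8, -0.8]
finger_gap: 0.3
finger_force: 0.0
```

```bash
python3 - <<'E'
from h import *
chips()
c=load('top');W=cloud(c);X,Y,Z=W[...,0],W[...,1],W[...,2]
k=(abs(X-480)<18)&(abs(Y-55)<45)&(Z>60)&(Z<95);print('ball',np.nanmedian(W[k],0))
b=cv2.cvtColor(c['frame'],cv2.COLOR_RGB2BGR)
cv2.imwrite('pics/final.png',np.clip(cv2.resize(b[110:280,60:370],(800,439),interpolation=2)*1.5,0,255).astype(np.uint8))
E
```

```text
chip [218. 182.] [584.1  24.5] [44.9 89.1] long deg -70.1 [94. 93. 91.]
in bin px 259 [428.44571743 343.35473832  20.51501424]
[ 379.56014434 -241.51550799  219.44251847] [-3.14110848  0.00314628 -0.15547418] [-0.65  0.06  1.77 -0.    1.31  1.08]
ball [480.49723662  75.29295036  82.3210775 ]
```

View pics/final.png

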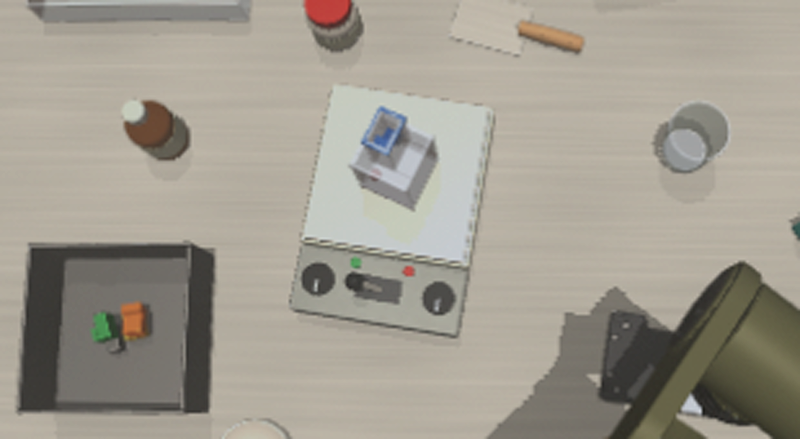

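The lever ball is on the green side at (355,282). The bottle stands on the plate with the bead at (374,174) inside the belly. The plate is clear, the chips are in the bin, and the beaker and amber bottle are untouched.

```bash
python3 -c "
from cell import manip
print(manip.sign_off())"
```

```text
the job is handed in; nothing more can be done
None
```

The job is handed in after 37 s on the robot's clock, with no verdict returned: four offcuts in the bin, the bead on the bottle's floor, the bottle upright mid-plate and released, and the lever pushed to its stop at green; the first lowering pressed the bottle onto the plate at about 58 N (it had slipped about 13 mm in the grip), so I lifted it and set it down again gently.

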